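# Pack the pin pots and hold the caddy's telescopic handle drawn

## Robot

A 6-joint arm with a two-finger parallel gripper is mounted at the origin on the work surface. World frame = base frame: x ahead of the robot, y to its left, z up, the work surface at z = 0. Lengths are in mm, angles in rad, forces in N, time in s.
With the tool pointing down it reaches from about 400 to 925 mm from the base axis. Payload 12.5 kg.
Tool frame: the origin (TCP) lies at the centre of the arm's flange, where the gripper is bolted on; the fingertips stand 190 mm ahead of it and the grasp point (between the pads) lies env.grip_point_offset ahead of it (env.grip_point_offset is the distance from the TCP to the grasp point, in mm); z points along the fingers, x is the direction in which the jaws open and shut, and the axes are right-handed (so a half turn about z gives the same grasp; the last joint's range is limited). The gripper opens to 95 mm and grips with 3 to 60 N. Pads are 20 mm wide; open, the fingers measure 119 mm over their backs; the gripper's body (75 mm by 180 mm) begins 59 mm behind the grasp point.
Start: joints at [-1.262, 0.491, 1.559, -0, 1.092, -0.106], TCP at [251.898, -571.99, 404.761] pointing down, gripper open.
Joint ranges: [-3.1, 3.1], [-0.84, 2.19], [0.05, 2.79], [-1.13, 4.28], [0.06, 2.93], [-2.69, 2.69]. Speed limits (rad/s): [2.22, 2.22, 2.79, 3.14, 3.14, 3.14].

## Interface

Orientations are given as [roll, pitch, yaw] about the fixed x, y, z axes, in that order (R = Rz(yaw) Ry(pitch) Rx(roll)).
In Python, from cell import state, read_camera, camera_model, job_done, env gives the robot as it stands.
- The arm moves only by the tool arm_command, never from a script. Its argument "steps" is a list of rows, each a list of 6 numbers: the shift along the tool's x, y, z in cm, then the turn, a rotation vector about the tool's x, y, z in degrees. In form: [[dx, dy, dz, rx, ry, rz], ...]. A call has 1 to 12 rows; each row is the pose to reach, as a shift and turn from the pose commanded when the call began, along the tool's axes at that moment; what a row does not reach only later rows make up. A row lasts 1/12 s, in which the tool goes at most 41.7 mm and 7.16 degrees, less where a joint would pass 70% of its speed; a pose out of reach is approached as far as the arm can. A call with a gripper value outside its range is refused whole. "jaw" is the finger opening in cm, from 0 to 9.51, set as the call begins (left out, the last holds). The fingers move at their own pace and stop on an object; the grip force is fixed at half the most. Time passes only in rows, so rows that repeat a pose let the fingers close. It gives the time, the measured TCP pose, the force and the opening at its end, in the units of the state.
- state(): the state, without advancing time (a new reading comes with each control period).
- read_camera(name): name is "side" or "top"; returns the picture (400x640x3 uint8, red, green, blue); there is no depth.
- camera_model(name): a dict with "K" (3x3 intrinsics, pixels), "xyz" and "rotation" of the camera in the world. Camera axes: x right, y up, looking along -z (the intrinsics and any distortion apply to the point x, -y, -z); pixel columns grow to the right and rows downward; lengths in mm; the calibration is good to about 2 mm. A picture is of the moment at which its call begins. camera_model takes no time and is no camera call.
- job_done(): hands the job in, once; it reports no verdict.
The state is a dict: "t": time; "joints": joint angles; "qvel": joint speeds; "tau": joint torques, N m; "eef_pos": TCP position; "tcp_rot": TCP orientation; "ft_force": force on the tool from outside, world axes, zero at the start; "moment": the same for the moment, N m; "opening": opening from 0.0 (shut) to 1.0 (fully open).
Only numpy, scipy, OpenCV 4.12 (cv2) and the standard library are available. Lean on these libraries where they do the work, as an engineer would, in place of code of your own. Each camera call takes 0.05 s, during which the arm holds its last target. There are 200 camera calls.

## Task

Pack the locksmith's service caddy for a call: nest the three pin pots upright in size order inside one another in the caddy, the brass one in the steel one that already stands there and the copper one in the brass one. With the pots nested and let go, squeeze the red release button in the black grip of the telescopic handle and draw the grip straight up past its first stop to the second, fully out. Keep the button squeezed throughout and finish with the gripper still holding the grip up at the second stop (it springs back if let go), and leave the oil can and the padlock where they are.

Things in the scene. Friction and masses are not known exactly. Their poses are not given: they have to be found in the camera images.
- caddy: green open tray fixed on the bench, 160 (its x) by 360 (its y) by 45 mm high, walls and floor 6 mm. Origin: centre of its underside, z up. Cross walls at y = +45 and -45 mm. The bay beyond y = +45 holds the large pot, the one beyond y = -45 lock cylinders (not used). In the middle a dark post 50 by 50 mm, 105 mm high, carries the telescopic handle, which slides straight up
- bay (a point): centre of the floor of the pots' bay, 6 mm above the bench, 110 mm along +y of the caddy from its centre; the bay is 148 (x) by 126 (y) mm inside; same axes as the caddy
- pot_large: steel pot (short and wide), standing loose in the caddy's bay: straight round cup, outer diameter 78 mm, 42 mm high, wall 3 mm, floor 4 mm thick. Origin: centre of its underside, z up to the mouth. The pots weigh 50 to 140 g
- pot_middle: brass pot standing loose on the bench: outer diameter 56 mm, 66 mm high, wall 3 mm, floor 4 mm thick. Origin: centre of its underside, z up to the mouth. Nested in the large pot it rises 28 mm above its rim
- pot_small: copper pot (narrow and tall) standing loose on the bench: outer diameter 38 mm, 90 mm high, wall 3 mm, floor 4 mm thick. Origin: centre of its underside, z up to the mouth. Nested in the middle pot it rises 28 mm above its rim
- grip: black bar on top of the handle: 110 mm along its x, 26 mm along its y, 30 mm high; origin at its centre, axes parallel to the caddy's. With the handle home its centre is 150 mm above the bench, 45 mm above the post's top. The red button stands out of its -y face: to squeeze it, close the fingers across the bar along its y, near its middle
- release (a joint): red push button in the middle of the grip's -y face, 55 mm along the bar, 18 mm high, standing out 8 mm; in m: 0 out, 0.007 fully in (towards the grip's +y). Spring 1.6 N at first, 4.5 N fully in; it springs out when not squeezed. With the handle home it latches it (1 mm of play only); the handle is free once the button is in by more than 5 mm
- handle (a joint): upper (thin steel) section of the telescope, in m: 0 home, 0.070 fully out of the lower section. It comes out first (spring pulling it back about 3 to 5 N, plus its 0.2 kg weight); its end is the first stop
- mast (a joint): lower (thicker aluminium) section, in m: 0 home in the post, 0.070 fully out. It follows once the upper section is fully out, against 8 to 11 N of spring plus 3 N of weight; its end, rigid, is the second stop, where the grip's centre stands 140 mm higher than at home. Both sections spring home if let go
- oil_can: blue can with a yellow band, 52 mm in diameter, 100 mm high, standing loose on the bench, origin at the centre of its underside: leave it alone
- padlock: brass padlock lying loose on the bench, body 45 by 50 by 20 mm, steel shackle towards its +x to 52 mm from its origin, which lies on its underside, 5 mm from the middle of the brass part; leave it alone
Not all that is in view belongs to the job. Of the things that look like the pot_small, the middle-sized one is meant.

How it is judged:
By the outcome, as a careful person would: the job done as asked, in the order asked, and still so for the second after the job is handed in, while the arm keeps its last pose, push and grip.
It also fails if it takes over 72 s, if anything falls off the work surface, if the arm or the gripper's body presses on something with over 40 N, if the wrist force passes 120 N, or if a joint passes its speed limit or range.

## Working session

There is one attempt and no reset: what is moved stays moved. The work goes in short steps, Python scripts to look and compute and a tool call to move; the robot and the scene stay as the last step left them, time stands still between calls to the robot, and variables do not carry over. Pictures are saved under pics/ and viewed, about 8 in all and at most 12, crops included, and the job is handed in when it is done.

Besides the shell and the picture viewer there is one more tool, called after "Emit:" as name(argument=value, ...) on one line, values as JSON. arm_command: Moves the arm, as the interface text tells. Its arguments: {"type":"object","properties":{"steps":{"type":"array"},"jaw":{"type":"number"}},"required":["steps"]}

```bash
mkdir -p pics; ls; python3 - <<'E'
from cell import *
import cv2
for n in("top","side"):
    im=read_camera(n); cv2.imwrite(f"pics/{n}0.png",im[:,:,::-1])
    m=camera_model(n); print(n,m)
print(state(),env.grip_point_offset)
E
```

```text
pics
top {'K': array([[454.20391581,   0.        , 322.66772893],
       [  0.        , 454.20391581, 189.74050576],
       [  0.        ,   0.        ,   1.        ]]), 'xyz': array([ 495.26560812,   16.89676579, 1181.386032  ]), 'rotation': array([ 0.08945692,  0.00261128, -1.58821393])}
side {'K': array([[416.97747077,   0.        , 317.17189951],
       [  0.        , 416.97747077, 196.26983886],
       [  0.        ,   0.        ,   1.        ]]), 'xyz': array([ 360.53165717, -573.75951983,  771.98508138]), 'rotation': array([ 0.7603827 ,  0.00771912, -0.358302  ])}
{'t': 0.1, 'joints': array([-1.26160693e+00,  4.91473850e-01,  1.55942493e+00,  8.06575264e-06,
        1.09167971e+00, -1.05596227e-01]), 'qvel': array([ 0.00088722, -0.00095896, -0.00180012,  0.00107481, -0.00019747,
       -0.0008965 ]), 'tau': array([ 4.30830085e-03, -6.13621616e+01, -2.58606327e+01,  6.94239722e-02,
        4.69751470e-02, -5.92955325e-05]), 'eef_pos': array([ 251.88190491, -571.95168058,  404.22334407]), 'tcp_rot': array([-3.14148163e+00,  9.79590719e-04, -1.15601437e+00]), 'ft_force': array([ 0.19530332, -0.68806608, -0.03910283]), 'moment': array([-0.0172933 , -0.04542156,  0.01382876]), 'opening': 1.0017594184917749} 171.3
```

View pics/top0.png

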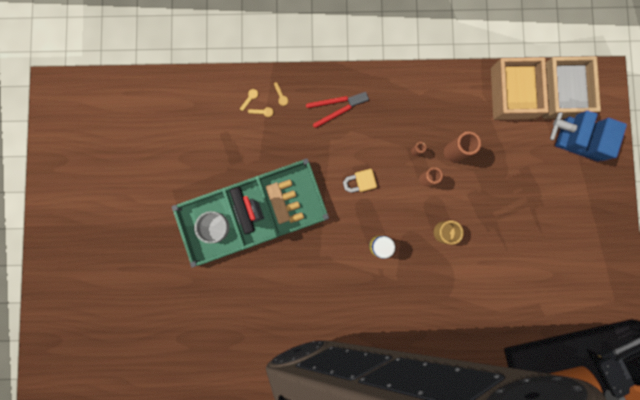

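View pics/side0.png

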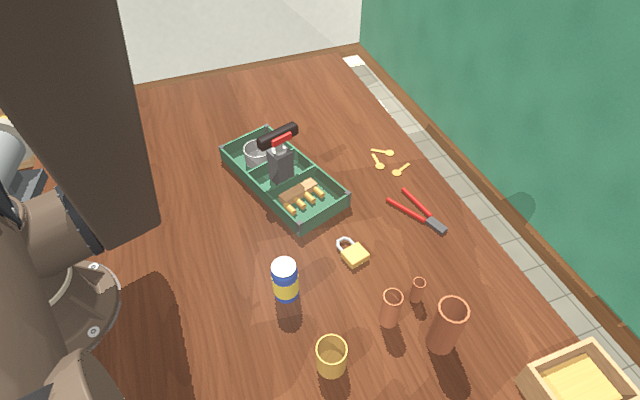

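Top view: the caddy is at (250,213), the steel pot at (211,227) and the brass pot at (450,232). The three copper pots are at (421,148) small, (434,177) middle and (468,145) large. The one meant is (434,177), the middle-sized; the side view shows it at (392,308). I'll confirm it in a crop while measuring.

```bash
cat > h.py <<'E'
import numpy as np, cv2
from cell import *
from scipy.spatial.transform import Rotation as Ro
def ray(n,uv):
    m=camera_model(n); d=np.linalg.inv(m["K"])@np.array([uv[0],uv[1],1.]); d=d*[1,-1,-1]
    return m["xyz"], Ro.from_euler("xyz",m["rotation"]).apply(d)
def onz(n,uv,z):
    o,d=ray(n,uv); return o+d*(z-o[2])/d[2]
def proj(n,p):
    m=camera_model(n); c=Ro.from_euler("xyz",m["rotation"]).inv().apply(np.array(p,float)-m["xyz"])*[1,-1,-1]
    q=m["K"]@c; return q[:2]/q[2]
E
python3 - <<'E'
from h import *
im=cv2.imread("pics/top0.png"); hsv=cv2.cvtColor(im,cv2.COLOR_BGR2HSV)
s=cv2.imread("pics/side0.png")
a=cv2.resize(im[120:260,400:500],None,fx=4,fy=4,interpolation=2)
b=cv2.resize(s[260:395,300:400],None,fx=4,fy=4,interpolation=2)
cv2.imwrite("pics/crop1.png",np.hstack([a,cv2.copyMakeBorder(b,0,20,0,0,0)]))
a=cv2.resize(im[150:275,165:335],None,fx=4.5,fy=4.5,interpolation=2)
cv2.imwrite("pics/crop2.png",a)
H,S,V=cv2.split(hsv)
g=((H>60)&(H<90)&(S>80)).astype(np.uint8)
c=max(cv2.findContours(g,0,2)[0],key=cv2.contourArea); r=cv2.minAreaRect(c); B=cv2.boxPoints(r)
print("caddy px",B.round(1)); P=np.array([onz("top",b,45) for b in B]); print(P.round(1),P.mean(0))
for i in range(4): print(np.linalg.norm(P[i]-P[i-1]), np.degrees(np.arctan2(*(P[i]-P[i-1])[1::-1])))
for nm,uv in (("mid",(450,233)),("small",(434,177)),("large?",(468,145)),("oil",(384,247)),("padl",(366,180)),("steel",(211,227))): print(nm,[onz("top",uv,z)[:2].round(0) for z in(0,42,66,90)])
E
```

```text
caddy px [[171.9 207. ]
 [306.9 159. ]
 [327.9 218.2]
 [192.9 266.2]]
[[560.4 396.6  45. ]
 [675.8  56.7  45. ]
 [525.6   6.3  45. ]
 [412.7 342.7  45. ]] [543.61812093 200.56892026  45.        ]
157.17199102821073 20.074818461167457
359.0387082907219 -71.24403573449426
158.49071920877392 -161.44912906744156
354.8564669427773 108.5364806838159
mid [array([ 483., -309.]), array([ 484., -298.]), array([ 484., -291.]), array([ 484., -284.])]
small [array([ 630., -274.]), array([ 625., -263.]), array([ 622., -257.]), array([ 619., -252.])]
large? [array([ 713., -366.]), array([ 705., -353.]), array([ 701., -345.]), array([ 696., -337.])]
oil [array([ 450., -138.]), array([ 452., -132.]), array([ 453., -129.]), array([ 454., -126.])]
padl [array([625., -96.]), array([620., -92.]), array([618., -89.]), array([615., -87.])]
steel [array([509., 309.]), array([509., 299.]), array([509., 293.]), array([508., 287.])]
```

View pics/crop1.png

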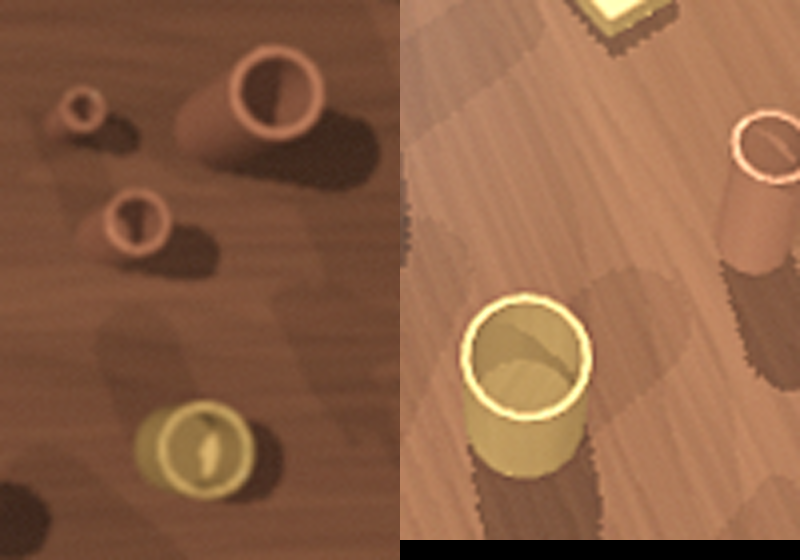

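View pics/crop2.png

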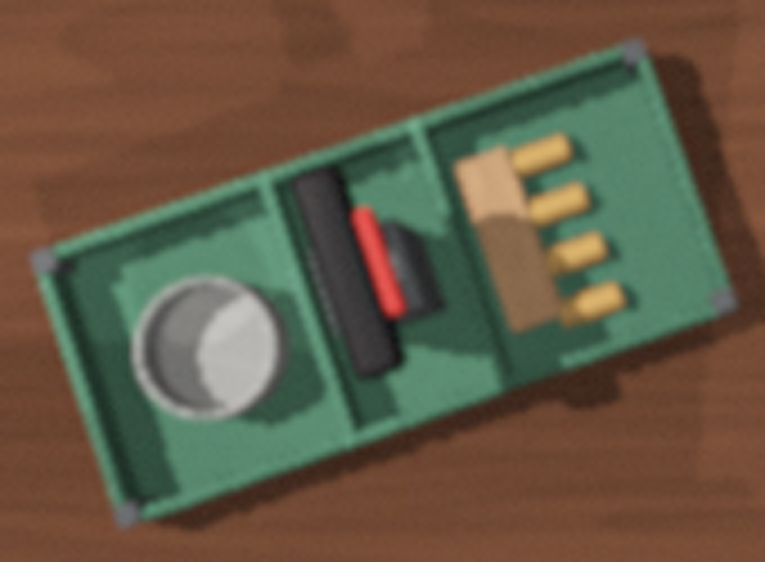

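The crop confirms the copper pot at (434,176): about 39 mm across at its mouth, with the narrow one (421,148) and the wide one (468,145) either side of it. All pots look empty. Next I'll triangulate the rims and the grip.

```bash
cat >> h.py <<'E'
def tri(a,b):
    (o1,d1),(o2,d2)=ray("top",a),ray("side",b)
    t=np.linalg.lstsq(np.c_[d1,-d2],o2-o1,rcond=None)[0]; p,q=o1+t[0]*d1,o2+t[1]*d2
    return (p+q)/2, np.linalg.norm(p-q)
YC=np.radians(18.65)
def go(p,yaw=None):  # grasp point target -> tool cm shift from present pose (tool down), turn about tool z
    s=state(); R=Ro.from_euler("xyz",s["tcp_rot"]); d=np.array(p,float)+[0,0,env.grip_point_offset]-s["eef_pos"]
    v=R.inv().apply(d)/10; r=np.zeros(3)
    if yaw is not None: r=np.degrees((R.inv()*Ro.from_euler("xyz",[np.pi,0,yaw])).as_rotvec())
    return np.r_[v.round(2),r.round(2)]
E
python3 - <<'E'
from h import *
t=cv2.imread("pics/top0.png"); s=cv2.imread("pics/side0.png")
for nm,a,b,z in (("mid",(451.2,232.2),(331.2,349),66),("small",(434,175.2),(393,296.5),90),("large",(468.8,142.8),(453,311),0),("tiny",(420.4,146.8),(418.5,284),0),("steel",(211,226.8),(257,150),48)):
    p,e=tri(a,b); print(nm,p.round(1),round(e,1),"onz",onz("top",a,z or p[2])[:2].round(1))
H,S,V=[c.astype(int) for c in cv2.split(cv2.cvtColor(t,cv2.COLOR_BGR2HSV))]
red=((H<8)|(H>172))&(S>150)&(V>110); red[:,:220]=0;red[:,275:]=0;red[:150]=0;red[270:]=0
y,x=np.nonzero(red); print("red px",x.mean(),y.mean(),len(x))
# black bar
bl=((V<60)&(S<90)).astype(np.uint8); bl[:,:225]=0; bl[:,258:]=0; bl[:180]=0; bl[240:]=0
c=max(cv2.findContours(bl,0,2)[0],key=cv2.contourArea); r=cv2.minAreaRect(c); print(r)
B=cv2.boxPoints(r); P=np.array([onz("top",b,165) for b in B]); print(P.round(1), P.mean(0))
f=lambda u,v:(165+u/4.5-.4,150+v/4.5-.4)
for z,uv in ((165,(346,275)),(165,(320,172)),(165,(381,372))): print("bar",onz("top",f(*uv),z).round(1))
C=[onz("top",f(*q),45)[:2] for q in ((31,258),(640,40),(738,305),(118,524))]
print("caddy",np.mean(C,0),np.array(C).round(1)); 
E
```

```text
mid [ 485.6 -293.9   66.6] 0.2 onz [ 485.7 -294.1]
small [ 623.9 -251.8   90.1] 0.3 onz [ 623.7 -251.7]
large [ 694.5 -328.3  122.7] 1.9 onz [ 695.4 -328.8]
tiny [ 699.  -228.5   54.7] 2.7 onz [ 700.2 -229.1]
steel [508.4 299.5  41. ] 1.9 onz [509.3 297.6]
red px 248.5483870967742 207.99193548387098 124
((245.2523193359375, 209.17431640625), (47.795536041259766, 16.857742309570312), 73.3007583618164)
[[592.5 225.5 165. ]
 [602.8 189.2 165. ]
 [499.6 158.8 165. ]
 [489.5 194.9 165. ]] [546.07760615 192.10184888 165.        ]
bar [542.5 200.5 165. ]
bar [594.2 213.4 165. ]
bar [494.2 183.2 165. ]
caddy [544.71695485 201.67129747] [[560.7 397.6]
 [677.2  56.8]
 [527.7   4.5]
 [413.3 347.9]]
```

```bash
python3 -c "
from h import *
print(go((485.7,-294,170),YC))"
```

```text
[-1.601e+01 -3.260e+01  6.310e+00 -5.000e-02  4.000e-02 -8.488e+01]
```

Emit:
arm_command(steps=[[-3, -6, 1, 0, 0, -7], [-6, -11, 2, 0, 0, -14], [-8, -16, 3, 0, 0, -21], [-10, -20, 4, 0, 0, -28], [-12, -24, 5, 0, 0, -35], [-14, -28, 6, 0, 0, -42], [-15, -31, 6.3, 0, 0, -49], [-16, -32.6, 6.3, 0, 0, -56], [-16, -32.6, 6.3, 0, 0, -63], [-16, -32.6, 6.3, 0, 0, -70], [-16, -32.6, 6.3, 0, 0, -77], [-16, -32.6, 6.3, 0, 0, -84]])

```text
t: 1.1
eef_pos: [486.3, -293.3, 341.3]
tcp_rot: [-3.141, 0.0, 0.318]
ft_force: [-1.0, -0.1, -0.5]
opening: 1.001
```

```bash
python3 -c "
from h import *
print(go((485.7,-294,62),YC)); print(state()['t'])
cv2.imwrite('pics/t1.png',np.vstack([read_camera('top')[120:320,300:,::-1],read_camera('side')[200:,:340,::-1]]))"
```

```text
[-0.07  0.05 10.8  -0.03  0.03 -0.44]
1.1
```

View pics/t1.png

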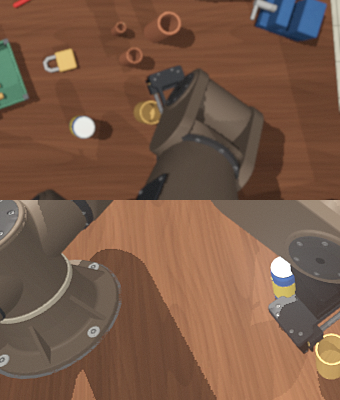

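The gripper is over the brass pot, at (148,112) in the top part and (333,355) in the side part, with its jaws straddling it. I'll descend and grip.

Emit:
arm_command(steps=[[0, 0, 3, 0, 0, 0], [0, 0, 6, 0, 0, 0], [0, 0, 8.5, 0, 0, 0], [0, 0, 10, 0, 0, 0], [0, 0, 10.8, 0, 0, 0], [0, 0, 10.8, 0, 0, 0]])

```text
t: 1.7
eef_pos: [485.5, -294.3, 232.2]
tcp_rot: [-3.139, 0.002, 0.307]
ft_force: [0.7, 1.1, 0.3]
opening: 0.999
```

Emit:
arm_command(steps=[[0, 0, 0, 0, 0, 0], [0, 0, 0, 0, 0, 0], [0, 0, 0, 0, 0, 0], [0, 0, 0, 0, 0, 0], [0, 0, 0, 0, 0, 0], [0, 0, 0, 0, 0, 0], [0, 0, 0, 0, 0, 0], [0, 0, 0, 0, 0, 0]], jaw=0)

```text
t: 2.37
eef_pos: [485.8, -294.2, 234.1]
tcp_rot: [3.141, -0.0, 0.31]
ft_force: [-0.8, 0.8, 4.3]
opening: 0.591
```

Emit:
arm_command(steps=[[0, 0, -1, 0, 0, 0], [0, 0, -3, 0, 0, 0], [0, 0, -6, 0, 0, 0], [0, 0, -9, 0, 0, 0], [0, 0, -12, 0, 0, 0], [0, 0, -15, 0, 0, 0], [0, 0, -17.5, 0, 0, 0], [0, 0, -19, 0, 0, 0], [0, 0, -19, 0, 0, 0]])

```text
t: 3.12
eef_pos: [485.7, -294.0, 427.5]
tcp_rot: [3.137, -0.003, 0.31]
ft_force: [-0.5, 0.3, -1.5]
opening: 0.594
```

```bash
python3 -c "
from h import *
print(state()['ft_force'],state()['opening'],go((509,298,252.5),YC))"
```

```text
[-0.543761    0.30867745 -1.50217357] 0.5943332770994021 [ 20.29 -55.67   0.18   0.27  -0.18  -0.88]
```

Emit:
arm_command(steps=[[0.4, -1, 0, 0, 0, 0], [1.1, -3, 0, 0, 0, 0], [2.2, -6, 0, 0, 0, 0], [3.4, -9.3, 0, 0, 0, 0], [4.7, -13, 0, 0, 0, 0], [6, -16.5, 0, 0, 0, 0], [7.3, -20, 0, 0, 0, 0], [8.6, -23.5, 0, 0, 0, 0], [9.8, -27, 0, 0, 0, 0], [11.1, -30.5, 0, 0, 0, 0], [12.4, -34, 0, 0, 0, 0], [13.7, -37.5, 0, 0, 0, 0]])

```text
t: 4.12
eef_pos: [500.9, 107.1, 422.2]
tcp_rot: [-3.141, 0.003, 0.31]
ft_force: [1.1, -0.1, -1.0]
opening: 0.593
```

Emit:
arm_command(steps=[[1.3, -3.5, 0, 0, 0, 0], [2.6, -7, 0, 0, 0, 0], [3.8, -10.5, 0, 0, 0, 0], [5, -14, 0, 0, 0, 0], [6, -16.5, 0, 0, 0, 0], [6.6, -18, 0, 0, 0, 0], [6.6, -18.2, 0, 0, 0, 0], [6.6, -18.2, 0, 0, 0, 0]])

```text
t: 4.78
eef_pos: [508.6, 298.6, 422.4]
tcp_rot: [3.141, 0.002, 0.311]
ft_force: [-0.4, 0.3, -1.4]
opening: 0.591
```

```bash
python3 -c "
from h import *
print(state()['ft_force'],state()['opening'],go((509,298,252.5),YC))
t=read_camera('top')[130:290,140:340,::-1];s=read_camera('side')[60:240,180:380,::-1]
cv2.imwrite('pics/t2.png',cv2.resize(np.hstack([t,s[:160]]),None,fx=2,fy=2,interpolation=2))"
```

```text
[-0.3810081   0.31766625 -1.44401169] 0.5913389696855463 [ 0.02  0.07 -0.14  0.03  0.13 -0.8 ]
```

View pics/t2.png

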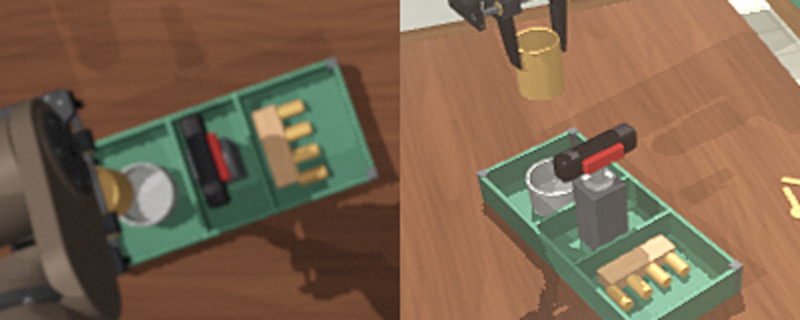

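The brass pot hangs upright in the jaws over the steel pot, at (148,195) in the top part and (550,185) in the side part. Lowering.

Emit:
arm_command(steps=[[0, 0, 1.5, 0, 0, 0], [0, 0, 4, 0, 0, 0], [0, 0, 7, 0, 0, 0], [0, 0, 10, 0, 0, 0], [0, 0, 12.5, 0, 0, 0], [0, 0, 14, 0, 0, 0], [0, 0, 15, 0, 0, 0], [0, 0, 15.8, 0, 0, 0], [0, 0, 15.8, 0, 0, 0]])

```text
t: 5.63
eef_pos: [509.3, 297.4, 264.8]
tcp_rot: [3.141, 0.001, 0.309]
ft_force: [0.6, 0.2, -0.5]
opening: 0.595
```

Emit:
arm_command(steps=[[0, 0, 0.6, 0, 0, 0], [0, 0, 1.1, 0, 0, 0], [0, 0, 1.5, 0, 0, 0], [0, 0, 1.8, 0, 0, 0], [0, 0, 1.9, 0, 0, 0], [0, 0, 1.9, 0, 0, 0]])

```text
t: 6.13
eef_pos: [509.1, 298.2, 246.6]
tcp_rot: [3.141, 0.0, 0.31]
ft_force: [-0.3, -0.2, -1.2]
opening: 0.59
```

Emit:
arm_command(steps=[[0, 0, 0.15, 0, 0, 0], [0, 0, 0.25, 0, 0, 0], [0, 0, 0.25, 0, 0, 0]])

```text
t: 6.38
eef_pos: [509.1, 298.2, 244.2]
tcp_rot: [3.142, -0.0, 0.31]
ft_force: [-0.5, 0.2, -0.7]
opening: 0.59
```

Emit:
arm_command(steps=[[0, 0, 0, 0, 0, 0], [0, 0, 0, 0, 0, 0], [0, 0, 0, 0, 0, 0], [0, 0, 0, 0, 0, 0], [0, 0, 0, 0, 0, 0], [0, 0, -1, 0, 0, 0], [0, 0, -4, 0, 0, 0], [0, 0, -8, 0, 0, 0], [0, 0, -12, 0, 0, 0], [0, 0, -15, 0, 0, 0], [0, 0, -17, 0, 0, 0], [0, 0, -18, 0, 0, 0]], jaw=8)

```text
t: 7.38
eef_pos: [508.8, 298.1, 428.1]
tcp_rot: [-3.141, -0.005, 0.31]
ft_force: [0.1, 1.0, -0.6]
opening: 0.842
```

```bash
python3 -c "
from h import *
print(state()['ft_force'],state()['opening'],go((623.8,-251.8,252.5),YC))"
```

```text
[ 0.12419736  1.0206245  -0.62861118] 0.8419821681433662 [-5.830e+00  5.588e+01  3.800e-01 -2.000e-02 -2.700e-01 -8.800e-01]
```

Emit:
arm_command(steps=[[-0.1, 1, 0, 0, 0, 0], [-0.4, 4, 0, 0, 0, 0], [-0.8, 8, 0, 0, 0, 0], [-1.2, 12, 0, 0, 0, 0], [-1.7, 16, 0, 0, 0, 0], [-2.1, 20, 0, 0, 0, 0], [-2.5, 24, 0, 0, 0, 0], [-2.9, 28, 0, 0, 0, 0], [-3.3, 32, 0, 0, 0, 0], [-3.7, 36, 0, 0, 0, 0], [-4.2, 40, 0, 0, 0, 0], [-4.6, 44, 0, 0, 0, 0]])

```text
t: 8.38
eef_pos: [599.1, -137.6, 422.4]
tcp_rot: [-3.14, 0.002, 0.31]
ft_force: [0.6, 0.2, -1.0]
opening: 0.839
```

Emit:
arm_command(steps=[[-0.4, 4, 0, 0, 0, 0], [-0.8, 8, 0, 0, 0, 0], [-1.1, 10.5, 0, 0, 0, 0], [-1.2, 11.9, 0, 0, 0, 0], [-1.2, 11.9, 3, 0, 0, 0], [-1.2, 11.9, 6, 0, 0, 0], [-1.2, 11.9, 8, 0, 0, 0], [-1.2, 11.9, 9, 0, 0, 0], [-1.2, 11.9, 9, 0, 0, 0]])

```text
t: 9.13
eef_pos: [624.1, -251.4, 331.2]
tcp_rot: [-3.138, 0.004, 0.31]
ft_force: [-0.2, -0.3, -1.3]
opening: 0.845
```

```bash
python3 -c "
from h import *
print(state()['ft_force'],state()['t'],go((623.8,-251.8,85.5),YC))
t=read_camera('top')[100:260,140:500,::-1];s=read_camera('side')[120:360,230:510,::-1]
cv2.imwrite('pics/t3.png',np.vstack([cv2.resize(t,None,fx=2,fy=2),cv2.copyMakeBorder(s,0,0,0,440,0)]))"
```

```text
[-0.18641967 -0.27225492 -1.33264206] 9.1333 [-0.02  0.06  7.44 -0.21  0.2  -0.86]
```

View pics/t3.png

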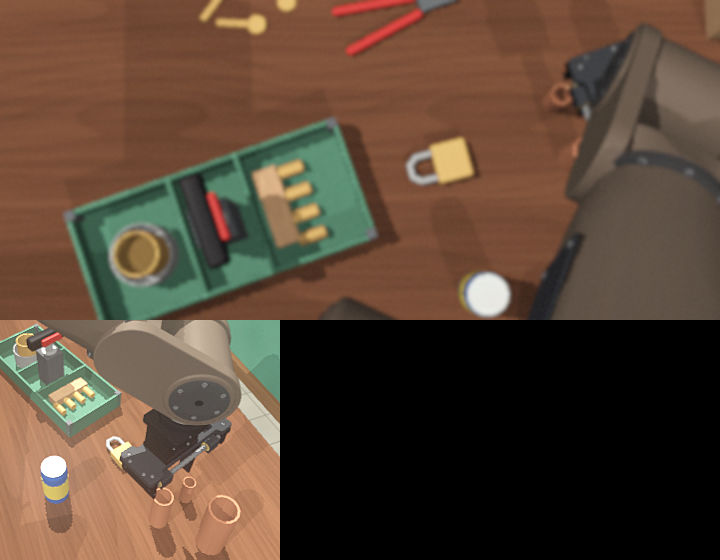

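The brass pot stands nested in the steel one, at (138,252) in the top part. The gripper straddles the meant copper pot, at (162,497) in the side part, and is clear of its neighbours. Descending and gripping.

Emit:
arm_command(steps=[[0, 0, 2, 0, 0, 0], [0, 0, 4, 0, 0, 0], [0, 0, 6, 0, 0, 0], [0, 0, 7, 0, 0, 0], [0, 0, 7.4, 0, 0, 0], [0, 0, 7.4, 0, 0, 0]])

```text
t: 9.73
eef_pos: [624.7, -251.9, 260.6]
tcp_rot: [3.141, -0.0, 0.31]
ft_force: [0.1, -1.0, -0.4]
opening: 0.841
```

Emit:
arm_command(steps=[[0, 0, 0, 0, 0, 0], [0, 0, 0, 0, 0, 0], [0, 0, 0, 0, 0, 0], [0, 0, 0, 0, 0, 0], [0, 0, 0, 0, 0, 0], [0, 0, 0, 0, 0, 0], [0, 0, 0, 0, 0, 0], [0, 0, 0, 0, 0, 0]], jaw=0)

```text
t: 10.4
eef_pos: [624.5, -251.9, 260.4]
tcp_rot: [3.141, -0.0, 0.31]
ft_force: [-0.9, 0.2, 1.1]
opening: 0.393
```

```bash
python3 -c "
from h import *
print(onz('top',(208.7,225.7),76).round(1))
t=read_camera('top');H,S,V=cv2.split(cv2.cvtColor(t,cv2.COLOR_RGB2HSV))
m=((H>15)&(H<32)&(S>90)).astype(np.uint8);m[:,:180]=0;m[:,240:]=0;m[:195]=0;m[260:]=0
c=max(cv2.findContours(m,0,2)[0],key=cv2.contourArea);(x,y),ax,_=cv2.fitEllipse(c);print(x,y,ax,onz('top',(x,y),76).round(1))
"
```

```text
[511.7 296.2  76. ]
209.5534210205078 226.5627899169922 (22.751724243164062, 26.871973037719727) [509.6 294.1  76. ]
```

Emit:
arm_command(steps=[[0, 0, -1, 0, 0, 0], [0, 0, -3, 0, 0, 0], [0, 0, -6, 0, 0, 0], [0, 0, -9, 0, 0, 0], [0, 0, -12, 0, 0, 0], [0, 0, -15, 0, 0, 0], [0, 0, -18, 0, 0, 0], [0, 0, -19.5, 0, 0, 0], [0, 0, -20, 0, 0, 0], [0, 0, -20, 0, 0, 0]])

```text
t: 11.28
eef_pos: [624.2, -251.7, 461.7]
tcp_rot: [3.14, -0.002, 0.31]
ft_force: [-0.4, 0.2, -0.7]
opening: 0.388
```

```bash
python3 -c "
from h import *
print(state()['ft_force'],state()['opening'],go((509.5,297,289)))"
```

```text
[-0.3969946   0.18460412 -0.74252327] 0.3884576051565766 [  5.82 -55.75   0.06   0.     0.     0.  ]
```

Emit:
arm_command(steps=[[0.1, -1, 0, 0, 0, 0], [0.3, -3, 0, 0, 0, 0], [0.6, -6, 0, 0, 0, 0], [1, -10, 0, 0, 0, 0], [1.5, -14, 0, 0, 0, 0], [1.9, -18, 0, 0, 0, 0], [2.3, -22, 0, 0, 0, 0], [2.7, -26, 0, 0, 0, 0], [3.1, -30, 0, 0, 0, 0], [3.5, -34, 0, 0, 0, 0], [4, -38, 0, 0, 0, 0], [4.4, -42, 0, 0, 0, 0]])

```text
t: 12.28
eef_pos: [536.9, 163.8, 458.6]
tcp_rot: [-3.141, 0.003, 0.31]
ft_force: [0.8, -0.2, -0.0]
opening: 0.39
```

Emit:
arm_command(steps=[[0.4, -4, 0, 0, 0, 0], [0.8, -7.5, 0, 0, 0, 0], [1.1, -10.5, 0, 0, 0, 0], [1.3, -12.5, 0, 0, 0, 0], [1.4, -13.5, 0, 0, 0, 0], [1.4, -13.75, 0, 0, 0, 0], [1.4, -13.75, 0, 0, 0, 0], [1.4, -13.75, 0, 0, 0, 0]])

```text
t: 12.95
eef_pos: [509.8, 295.9, 459.7]
tcp_rot: [3.141, 0.001, 0.309]
ft_force: [0.4, 0.3, -0.4]
opening: 0.394
```

```bash
python3 -c "
from h import *
print(state()['ft_force'],state()['opening'],go((509.5,297,289)))
t=read_camera('top')[150:310,140:300,::-1];s=read_camera('side')[20:220,180:380,::-1]
cv2.imwrite('pics/t4.png',cv2.resize(np.hstack([cv2.copyMakeBorder(t,0,40,0,0,0),s]),None,fx=2,fy=2,interpolation=2))"
```

```text
[ 0.37286118  0.34060582 -0.40933548] 0.3935861950497225 [ 0.01 -0.11 -0.06  0.    0.    0.  ]
```

View pics/t4.png

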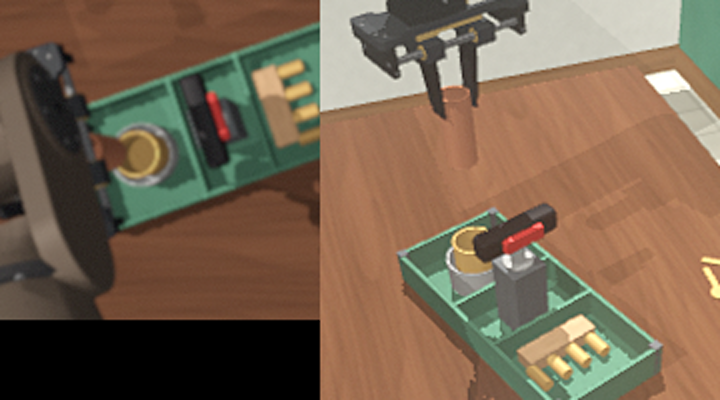

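The copper pot hangs over the brass pot, whose mouth is at (143,152) in the top part and (472,245) in the side part. I'll check its lean against the projection of a vertical, and the brass mouth's position across both views.

```bash
python3 -c "
from h import *
s=state(); p=s['eef_pos']
f=lambda u,v:((u-320)/2+180-.3,v/2+20-.3)
print(proj('side',[p[0],p[1],p[2]-170]),proj('side',[p[0],p[1],p[2]-260]),'seen rim',f(457,95),'seen bottom centre',f(462,163))
print(tri((143/2+140-.3,152/2+150-.3),f(472,241)),onz('top',(211.2,225.7),76))
"
```

```text
[246.20094377  66.46954357] [251.05748439 100.3705472 ] seen rim (248.2, 67.2) seen bottom centre (250.7, 101.2)
(array([508.80592413, 289.05875943,  82.66817592]), np.float64(5.474511335014459)) [511.5880485  290.16026434  76.        ]
```

```bash
python3 -c "
from h import *
t=cv2.imread('pics/t3.png')[210:295:1,95:185]
cv2.imwrite('pics/c3.png',cv2.resize(t,None,fx=7,fy=7,interpolation=2))"
```

```text
(no output)
```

View pics/c3.png

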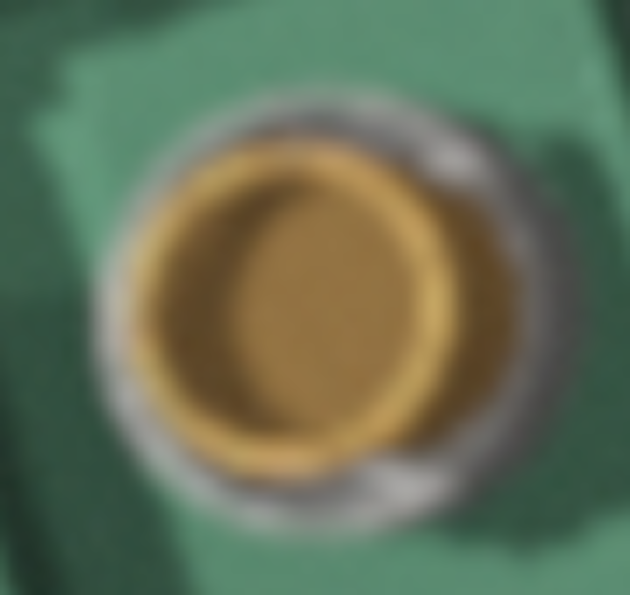

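Enlarged, the rim centre in the full top picture is (208.4,226.7), about (509.4,297) mm. That agrees with the release position, and the later estimate was off because the copper pot hid part of the rim. Lowering the copper pot.

Emit:
arm_command(steps=[[0, -0.1, 1.5, 0, 0, 0], [0, -0.1, 4, 0, 0, 0], [0, -0.1, 7, 0, 0, 0], [0, -0.1, 9.5, 0, 0, 0], [0, -0.1, 11.5, 0, 0, 0], [0, -0.1, 13, 0, 0, 0], [0, -0.1, 14.5, 0, 0, 0], [0, -0.1, 15.5, 0, 0, 0], [0, -0.1, 16.3, 0, 0, 0], [0, -0.1, 16.3, 0, 0, 0]])

```text
t: 13.88
eef_pos: [509.4, 297.1, 296.0]
tcp_rot: [3.141, 0.002, 0.309]
ft_force: [-0.2, -0.4, -1.0]
opening: 0.387
```

Emit:
arm_command(steps=[[0, 0, 0.6, 0, 0, 0], [0, 0, 1.1, 0, 0, 0], [0, 0, 1.5, 0, 0, 0], [0, 0, 1.8, 0, 0, 0], [0, 0, 2, 0, 0, 0], [0, 0, 2, 0, 0, 0]])

```text
t: 14.38
eef_pos: [509.2, 297.7, 276.9]
tcp_rot: [3.141, 0.0, 0.31]
ft_force: [-0.6, 0.5, -0.5]
opening: 0.391
```

Emit:
arm_command(steps=[[0, 0, 0.15, 0, 0, 0], [0, 0, 0.25, 0, 0, 0], [0, 0, 0.25, 0, 0, 0]])

```text
t: 14.63
eef_pos: [509.2, 297.7, 274.6]
tcp_rot: [3.141, 0.0, 0.31]
ft_force: [-0.5, -0.9, -0.4]
opening: 0.389
```

Emit:
arm_command(steps=[[0, 0, 0, 0, 0, 0], [0, 0, 0, 0, 0, 0], [0, 0, 0, 0, 0, 0], [0, 0, 0, 0, 0, 0], [0, 0, 0, 0, 0, 0], [0, 0, -1, 0, 0, 0], [0, 0, -4, 0, 0, 0], [0, 0, -8, 0, 0, 0], [0, 0, -11, 0, 0, 0], [0, 0, -13, 0, 0, 0], [0, 0, -14, 0, 0, 0], [0, 0, -14, 0, 0, 0]], jaw=6.5)

```text
t: 15.63
eef_pos: [509.1, 297.7, 417.2]
tcp_rot: [-3.141, -0.004, 0.31]
ft_force: [-0.1, 0.2, -0.2]
opening: 0.687
```

```bash
python3 -c "
from h import *
print(state()['eef_pos'],go((543,199,250),np.radians(18.65+90)),go((543,199,250),np.radians(18.65-90)))"
```

```text
[509.13309108 297.69330231 417.22203957] [  0.22  10.43  -0.41   0.17  -0.2  -90.88] [ 0.22 10.43 -0.41 -0.19 -0.16 89.12]
```

```bash
python3 -c "
from h import *
t=read_camera('top');s=read_camera('side')
H,S,V=cv2.split(cv2.cvtColor(t,cv2.COLOR_RGB2HSV));red=((H<8)|(H>172))&(S>150)&(V>110);red[:,:220]=0;red[:,275:]=0;red[:180]=0;red[245:]=0
H,S,V=cv2.split(cv2.cvtColor(s,cv2.COLOR_RGB2HSV));r2=((H<8)|(H>172))&(S>150)&(V>110);r2[:,:255]=0;r2[:,310:]=0;r2[:120]=0;r2[160:]=0
c=lambda m:[np.nonzero(m)[1].mean(),np.nonzero(m)[0].mean()]
a,b=c(red),c(r2);p,e=tri(a,b);print(a,b,p,e)
d=np.array([-np.sin(YC),np.cos(YC),0]);print(onz('top',a,157)+17*d,p+18*d)
T=cv2.resize(t[170:270,165:295,::-1],None,fx=3,fy=3,interpolation=2);Q=cv2.resize(s[100:200,200:330,::-1],None,fx=3,fy=3,interpolation=2)
cv2.imwrite('pics/t5.png',np.hstack([T,Q]))"
```

```text
[np.float64(248.75757575757575), np.float64(208.15151515151516)] [np.float64(280.9822485207101), np.float64(138.7337278106509)] [548.67161739 186.26652616 152.31299172] 0.038450052199674664
[542.97337594 201.60681603 157.        ] [542.9154645  203.32134085 152.31299172]
```

View pics/t5.png

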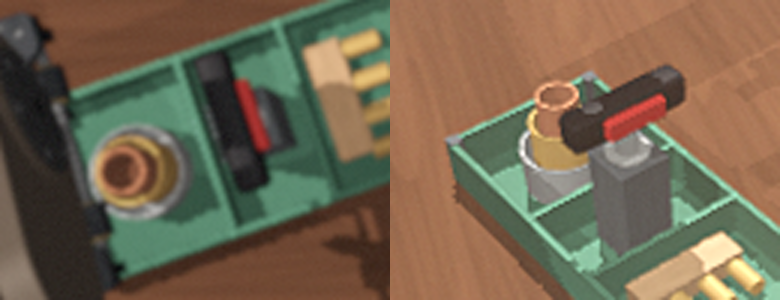

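Nested: copper at (123,172), brass and steel are concentric within their play in the top part, and all three stand upright in the side part at (555,95)/(555,140). The grip centre is at about (543,202). Turning 90° over it.

Emit:
arm_command(steps=[[0, 1, 0, 0, 0, -7], [0, 2, 0, 0, 0, -14], [0.1, 3, 0, 0, 0, -21], [0.1, 4, 0, 0, 0, -28], [0.1, 5, 0, 0, 0, -35], [0.2, 6, 0, 0, 0, -42], [0.2, 7, 0, 0, 0, -49], [0.2, 8, 0, 0, 0, -56], [0.3, 9, 0, 0, 0, -63], [0.3, 10, 0, 0, 0, -70], [0.3, 10.2, 0, 0, 0, -77], [0.3, 10.2, 0, 0, 0, -84]], jaw=7.5)

```text
t: 16.73
eef_pos: [543.5, 200.8, 412.6]
tcp_rot: [-3.138, 0.0, 1.781]
ft_force: [-0.4, 0.3, 0.6]
opening: 0.786
```

Emit:
arm_command(steps=[[0, 0, 0, 0, 0, -4], [0, 0, 0, 0, 0, -6.9], [0, 0, 0, 0, 0, -6.9], [0, 0, 0, 0, 0, -6.9]])

```text
t: 17.07
eef_pos: [543.3, 201.5, 413.2]
tcp_rot: [-3.139, -0.0, 1.895]
ft_force: [-0.8, -0.2, -0.1]
opening: 0.786
```

```bash
python3 -c "
from h import *
print(state()['tcp_rot'],go((543.1,201.5,150),np.radians(18.65+90)))"
```

```text
[-3.13913069e+00 -1.12574977e-04  1.89485703e+00] [ 0.    0.    9.19 -0.14 -0.01 -0.08]
```

Emit:
arm_command(steps=[[0, 0, 2, 0, 0, 0], [0, 0, 4, 0, 0, 0], [0, 0, 6, 0, 0, 0], [0, 0, 7.5, 0, 0, 0], [0, 0, 8.6, 0, 0, 0], [0, 0, 9.2, 0, 0, 0], [0, 0, 9.2, 0, 0, 0], [0, 0, 9.2, 0, 0, 0]])

```text
t: 17.73
eef_pos: [543.4, 201.5, 322.9]
tcp_rot: [-3.142, 0.0, 1.896]
ft_force: [-0.7, -0.7, 0.4]
opening: 0.788
```

Emit:
arm_command(steps=[[0, 0, 0, 0, 0, 0], [0, 0, 0, 0, 0, 0], [0, 0, 0, 0, 0, 0], [0, 0, 0, 0, 0, 0], [0, 0, 0, 0, 0, 0], [0, 0, 0, 0, 0, 0], [0, 0, 0, 0, 0, 0], [0, 0, 0, 0, 0, 0], [0, 0, 0, 0, 0, 0], [0, 0, 0, 0, 0, 0]], jaw=0)

```text
t: 18.57
eef_pos: [543.3, 201.5, 322.9]
tcp_rot: [3.141, 0.0, 1.897]
ft_force: [-0.4, -2.1, 3.0]
opening: 0.28
```

The opening is 26.6 mm, so the button is fully in. Drawing up to the first stop.

Emit:
arm_command(steps=[[0, 0, -0.5, 0, 0, 0], [0, 0, -1.2, 0, 0, 0], [0, 0, -2, 0, 0, 0], [0, 0, -2.8, 0, 0, 0], [0, 0, -3.6, 0, 0, 0], [0, 0, -4.4, 0, 0, 0], [0, 0, -5.2, 0, 0, 0], [0, 0, -5.8, 0, 0, 0], [0, 0, -6.2, 0, 0, 0], [0, 0, -6.5, 0, 0, 0]])

```text
t: 19.4
eef_pos: [543.2, 201.5, 388.2]
tcp_rot: [3.141, 0.0, 1.897]
ft_force: [1.4, -1.4, -6.8]
opening: 0.278
```

Emit:
arm_command(steps=[[0, 0, -0.2, 0, 0, 0], [0, 0, -0.4, 0, 0, 0], [0, 0, -0.6, 0, 0, 0], [0, 0, -0.8, 0, 0, 0], [0, 0, -1, 0, 0, 0], [0, 0, -1.3, 0, 0, 0], [0, 0, -1.6, 0, 0, 0], [0, 0, -2, 0, 0, 0], [0, 0, -2, 0, 0, 0], [0, 0, -2, 0, 0, 0]])

```text
t: 20.23
eef_pos: [543.2, 201.5, 407.9]
tcp_rot: [-3.142, 0.0, 1.897]
ft_force: [1.4, -1.5, -11.6]
opening: 0.278
```

Emit:
arm_command(steps=[[0, 0, -0.4, 0, 0, 0], [0, 0, -1, 0, 0, 0], [0, 0, -1.6, 0, 0, 0], [0, 0, -2.2, 0, 0, 0], [0, 0, -2.8, 0, 0, 0], [0, 0, -3.4, 0, 0, 0], [0, 0, -4, 0, 0, 0], [0, 0, -4.5, 0, 0, 0], [0, 0, -4.8, 0, 0, 0], [0, 0, -5.1, 0, 0, 0], [0, 0, -5.1, 0, 0, 0]])

```text
t: 21.15
eef_pos: [543.2, 201.5, 459.2]
tcp_rot: [3.141, 0.0, 1.897]
ft_force: [0.5, -1.3, -13.0]
opening: 0.28
```

Emit:
arm_command(steps=[[0, 0, -0.1, 0, 0, 0], [0, 0, -0.2, 0, 0, 0], [0, 0, -0.3, 0, 0, 0], [0, 0, -0.3, 0, 0, 0], [0, 0, -0.3, 0, 0, 0]])

```text
t: 21.57
eef_pos: [543.3, 201.5, 461.7]
tcp_rot: [-3.141, 0.0, 1.897]
ft_force: [1.3, -1.5, -13.3]
opening: 0.282
```

Emit:
arm_command(steps=[[0, 0, -0.1, 0, 0, 0], [0, 0, -0.1, 0, 0, 0], [0, 0, -0.1, 0, 0, 0]])

```text
t: 21.82
eef_pos: [543.2, 201.5, 462.8]
tcp_rot: [-3.142, 0.0, 1.897]
ft_force: [1.7, -1.4, -12.8]
opening: 0.282
```

Emit:
arm_command(steps=[[0, 0, -0.1, 0, 0, 0], [0, 0, -0.1, 0, 0, 0], [0, 0, -0.1, 0, 0, 0]])

```text
t: 22.07
eef_pos: [543.3, 201.5, 463.2]
tcp_rot: [-3.141, -0.0, 1.897]
ft_force: [0.8, -0.9, -19.4]
opening: 0.277
```

Emit:
arm_command(steps=[[0, 0, -0.1, 0, 0, 0], [0, 0, -0.1, 0, 0, 0], [0, 0, -0.1, 0, 0, 0]])

```text
t: 22.32
eef_pos: [543.3, 201.5, 463.4]
tcp_rot: [-3.139, -0.0, 1.897]
ft_force: [2.8, -0.9, -26.3]
opening: 0.277
```

The force rises from 13 to 26 N with almost no further travel at +140 mm, so this is the second stop. I'll ease off slightly and check.

Emit:
arm_command(steps=[[0, 0, 0.05, 0, 0, 0], [0, 0, 0.05, 0, 0, 0], [0, 0, 0.05, 0, 0, 0]])

```text
t: 22.57
eef_pos: [543.2, 201.5, 463.4]
tcp_rot: [-3.14, -0.0, 1.897]
ft_force: [2.4, -1.4, -26.0]
opening: 0.28
```

```bash
python3 -c "
from h import *
s=state();print(s['eef_pos'],s['ft_force'],s['opening'],proj('side',[543,201.5,290]))
cv2.imwrite('pics/end.png',np.hstack([read_camera('side')[:320,180:480,::-1],read_camera('top')[80:,140:480,::-1]]))
print(state()['ft_force'],state()['t'])"
```

```text
[543.22799925 201.50928923 463.38198168] [  2.43578948  -1.4272181  -26.03877222] 0.2803794885066453 [271.81796462  84.49712453]
[  2.84147682  -0.68096311 -25.98340201] 22.6667
```

View pics/end.png

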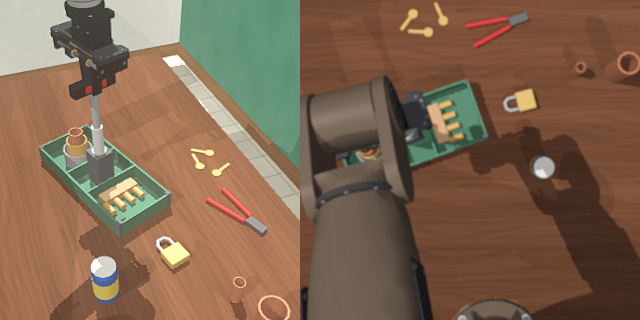

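The grip is held up at (95,85) with both telescope sections out. The pots are nested at (77,147), and the can and padlock have not moved. Handing in.

```bash
python3 -c "
from cell import *
print(job_done())"
```

```text
the job is handed in; nothing more can be done
None
```

The job is done and handed in at about 22.7 s of the 72 s allowed. The brass pot is nested in the steel one and the middle-sized copper one in the brass one. I then squeezed the button and drew the grip straight up to the second stop, where the gripper still holds it.

**Last checks:**
- **Button:** the jaw opening stayed at about 26.6 mm throughout the lift, which means the button was fully in.
- **Second stop:** the arm rose 140 mm with the grip. The pull then climbed from 13 to 26 N over the last millimetre. It stayed at 26 N when I tried to ease off by 0.5 mm.
- **Pictures:** the last ones show both telescope sections out, the pots nested upright, and the oil can and padlock looking undisturbed.

**Disagreed:** one estimate of the brass pot's position was about 7 mm off, because the hanging copper pot hid part of its rim. I set it aside after an enlarged view of an unobstructed picture matched the place where I had released the pot.

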